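Uncover the V-rest and hold a lens barrel pressed in it

ROBOT

A 6-joint arm with a two-finger parallel gripper is mounted at the origin on the work surface. World frame = base frame: x ahead of the robot, y to its left, z up, the work surface at z = 0. Lengths are in m, angles in rad, forces in N, time in s.
With the tool pointing down it reaches from about 0.225 to 0.875 m from the base axis. Payload 3.4 kg.
Tool frame: the origin (TCP) lies at the very end of the fingers, on their centre line; the grasp point (between the pads) lies 19 mm behind it; z points along the fingers, y is the direction in which the jaws open and shut (so a half turn about z gives the same grasp; the last joint's range is limited). The gripper opens to 85 mm and grips with 20 to 120 N. Pads are 22 mm wide; open, the fingers measure 114 mm over their backs; the gripper's body (76 mm by 85 mm) begins 54 mm behind the grasp point. The pads swing forward as they close: fully open they stand 13 mm farther back than shut.
Start: joints at [1.009, 0.276, 1.505, -0, 1.361, -0.121], TCP at [0.245, 0.52, 0.231] pointing down, gripper open.
Joint ranges: [-2.89, 2.89], [-0.75, 2.08], [0.22, 2.7], [-1.18, 4.32], [0.11, 2.71], [-2.7, 2.7]. Speed limits (rad/s): [2.57, 2.57, 3.14, 3.14, 3.14, 3.14].

INTERFACE

Orientations are given as a unit quaternion [w, x, y, z].
In Python, from rig import manip gives the robot as it stands. The module is installed in compiled form; this text tells all that it offers.
- The arm moves only by the tool carry_out, never from a script. Its argument "moves" is one flat list of numbers, 5 for each row, row after row: the opening in per cent of the stroke, from 0 (shut) to 100 (fully open), then the shift along the world's x, y, z in cm, then the turn about the world's z in rad. A call has exactly 10 rows; each row shifts and turns the commanded pose from where the row before left it; what a row does not reach is not made up. A row lasts 1/10 s, in which the tool goes at most 50 mm and 8.59 degrees, less where a joint would pass 70% of its speed; a pose out of reach is approached as far as the arm can. A call is refused whole if a number of a shift passes 5 or a number of a turn 0.15, either way. A call with a gripper value outside its range is refused whole. The fingers move at their own pace and stop on an object; "squeeze" is the grip in N (left out, the last holds). Time passes only in rows, so rows that do not move let the fingers close, or fill a call up. It gives the time, the measured TCP pose, the force and the opening at its end, in the units of the state.
- manip.get_state(): the state, without advancing time (a new reading comes with each control period).
- manip.get_image(name): name is "scene" or "top" or "wrist"; returns the picture (420x560x3 uint8, red, green, blue); there is no depth.
- manip.camera_info(name): a dict with "fov_y" (degrees; the focal length in pixels is half the picture's height over the tangent of half this angle, whatever the lens; pixels are square), "cx", "cy" (the principal point, pixels), "rvec" (rotation vector, rad) and "tvec" (3), from world to camera coordinates, as OpenCV has them; the wrist camera has in their place "hand_eye" (4x4, takes a point from camera to tool coordinates, whose origin is the TCP and whose axes are the flange's). Camera axes: x right, y down, z forward; pixel columns grow to the right and rows downward; lengths in m; the calibration is good to about 2 mm. A picture is of the moment at which its call begins: read the wrist's pose just before it. camera_info takes no time and is no camera call.
- manip.sign_off(): hands the job in, once; it reports no verdict.
The state is a dict: "clock": time; "qpos": joint angles; "qd": joint speeds; "effort": joint torques, N m; "position": TCP position; "ee_rot": TCP orientation; "contact_force": force on the tool from outside, world axes, zero at the start; "moment": the same for the moment, N m; "width": finger opening in m.
Only numpy, scipy, OpenCV 4.12 (cv2) and the standard library are available. Lean on these libraries where they do the work, as an engineer would, in place of code of your own. Each camera call takes 0.05 s, during which the arm holds its last target. There are 200 camera calls.

TASK

Take the dust cover off the V-rest and hang it by its loop handle on the hook of the stand, hanging free. Then take the longer of the two lens barrels from the rack, lay it centred lengthwise in the V of the sprung rest, and press it gently down onto both flanks until the sprung stage has sunk about half of its 10 mm travel. Finish while still holding it pressed down like that, without letting up, and leave everything else where it stands.

Things in the scene. Friction and masses are not known exactly. Their poses are not given: they have to be found in the camera images.
- v_base: fixed aluminium base plate of the V-rest, 110 x 150 x 12 mm (x, y, z), origin under its centre on the bench; the V runs along its y. The cover stands on it at the start, hiding the V
- stage (a joint): downward travel of the sprung V stage, m: 0 at the top (as found), 0.010 at the bottom stop. Spring: it begins to give at about 1.5 N, then 1.2 N per mm (about 7.5 N at half travel, weight of the barrel included); it springs back
- stage_v (a point): point on the sprung stage (sinks with it) where the centre of a seated 30 mm barrel lies, 57.2 mm above the bench with the stage up; y along the V, x across it. The steel block is a 90 degree V, 54 mm wide, 76 mm long, its top 1 mm below this point; the V has a gap in the middle, 46 mm long, where fingers can reach down to 25 mm below this point
- cheek_near: V flank on the stage's -x side (two plates, one at each end of the V); origin as v_base's; it sinks with the stage
- cheek_far: V flank on the stage's +x side; origin as v_base's; it sinks with the stage
- cover: loose grey dust cover over the V, an upside-down box 76 x 96 x 53 mm (x, y, z), about 0.15 kg, origin at the centre of its open underside, 6 mm or more clear of the stage all round. On top a steel loop handle, an arch in its y-z plane of 8 mm round bar: uprights at y = +-18 mm (44 mm over the outsides) and a crossbar; the opening is 28 mm wide, 46 mm high
- cover_bar (a point): middle of the axis of the crossbar on top of the cover's loop handle, 103 mm above the cover's underside, axes as the cover's: the crossbar runs along y, a hook passes under it along x, either way round
- hook_stand: fixed stand; origin on the bench straight below the hook's lowest point; its x points from the hook's tip to the post. Post at x = +62 mm, 12 mm thick, 213 mm high; base plate 14 mm high from x = -10 to 100 mm, 130 mm wide. The hook is a bar 8 mm thick that runs along -x from the post
- hook_dip (a point): lowest point of the hook's bar axis, 198 mm above the bench (the bar's top is 4 mm higher), axes as hook_stand's. From x = -10 to +10 mm the hook is level, towards the post it rises to 206 mm, towards -x its tip turns up to x = -26 mm, topping out 218 mm above the bench
- rack: fixed white rack plate 205 x 110 x 6 mm with two slots for barrels along its y, at x = -42 and +42 mm from its origin (on the bench); each slot is two low V saddles with a free middle 46 mm long; saddles up to 25 mm above the bench. Barrel axis 37.4 mm above the bench
- barrel_long: the longer lens barrel: black cylinder 30 mm in diameter and 100 mm long with glass ends and thin steel bands, about 0.13 kg, lying in one of the rack's two slots; origin at its centre, y along its axis
- barrel_short: spare short lens barrel: same black 30 mm diameter cylinder as the long one but only 70 mm long, lying in the rack's other slot; origin at its centre, y along it. Leave it there
- adapter: loose aluminium ring, 38 mm outside, 10 mm high, lying on the rack's far end beyond the two slots; origin under its centre. Bystander
- wash_bottle: white bottle, 52 mm diameter, 130 mm high, standing behind the task's things; origin under its centre. Bystander
- jar: amber jar, 56 mm diameter, 70 mm high; origin under its centre. Bystander
- beaker: glass beaker, 64 mm across the rim, 80 mm high; origin under its centre. Bystander
- weight: brass weight, 32 mm diameter, 47 mm high; origin under its centre. Bystander
- driver: screwdriver about 150 mm long, lying beyond the V-rest, pointing away from the robot. Bystander
Mind the look-alikes: they are no part of the job. Leave any purple look-alike of the barrel_long alone. Leave any brown look-alike of the cover alone.

How it is judged:
On the way, in this order (a step that is already met when the one before it is completed fails the run):
1. the dust cover hangs by its loop on the hook, let go and at rest (x of cover_bar in the frame of hook_stand between -0.022 and 0.045 m and y of cover_bar in the frame of hook_stand between -0.016 and 0.016 m and z of cover_bar in the frame of hook_stand between 0.198 and 0.222 m and angle between cover's own z axis and vertical below 0.35 rad and contact force between cover and hook_stand above 0.5 N and contact force between cover and the fingers below 0.05 N and linear speed of cover below 0.05 m/s), for 0.3 s.
2. the long barrel lies in the V on both flanks (x of barrel_long in the frame of stage_v between -0.002 and 0.002 m and y of barrel_long in the frame of stage_v between -0.012 and 0.012 m and z of barrel_long in the frame of stage_v between -0.002 and 0.002 m and angle between the y axis of barrel_long and the y axis of stage_v, either way round below 0.05 rad), for 0.2 s.
At the end, for the whole second after the job is handed in: The cover hangs upright by its crossbar in the hook, touched by no finger. The long barrel lies in the V (2 mm across and in height, 12 mm along, 0.05 rad) and the robot presses it onto both flanks, more than 2 N on each, with the stage 2.5 to 9 mm down, still, through the last second (all of step 1 and all of step 2 and value of joint stage between 0.0025 and 0.009 m and contact force between barrel_long and cheek_near above 2 N and contact force between barrel_long and cheek_far above 2 N and contact force between barrel_long and the fingers above 2 N and linear speed of barrel_long below 0.02 m/s); the arm keeps its last pose, push and grip.
It fails at once if a bystander (short barrel, ring, bottle, jar, beaker, weight, screwdriver) is pushed more than 30 mm from its place (distance of any of barrel_short, adapter, wash_bottle, jar, beaker, weight, driver from where it was at the start of the episode above 0.03 m).
It fails at once if the barrel is rammed into the V (more than 35 N on a cheek) (contact force between barrel_long and cheek_near above 35 N or contact force between barrel_long and cheek_far above 35 N).
It also fails if it takes over 67 s, if anything falls off the work surface, if the arm or the gripper's body presses on something with over 40 N, if the wrist force passes 120 N, or if a joint passes its speed limit or range.

## Working session

There is one attempt and no reset: what is moved stays moved. The work goes in short steps, Python scripts to look and compute and a tool call to move; the robot and the scene stay as the last step left them, time stands still between calls to the robot, and variables do not carry over. Pictures are saved under pics/ and viewed, about 8 in all and at most 12, crops included, and the job is handed in when it is done.

Besides the shell and the picture viewer there is one more tool, called after "Call:" as name(argument=value, ...), one argument or row to a line, values as JSON. carry_out: Moves the arm, as the interface text tells. Its arguments: {"type":"object","properties":{"moves":{"type":"array","items":{"type":"number"}},"squeeze":{"type":"number"}},"required":["moves"]}

```bash
mkdir -p pics
cat > h.py <<'E'
import numpy as np, cv2
from rig import manip
from scipy.spatial.transform import Rotation as R
def cam(n, st=None):
    c=manip.camera_info(n); f=210/np.tan(np.radians(c['fov_y'])/2)
    K=np.array([[f,0,c['cx']],[0,f,c['cy']],[0,0,1.]])
    if 'rvec' in c:
        Rm=R.from_rotvec(np.ravel(c['rvec'])).as_matrix(); t=np.ravel(c['tvec'])
        return K,Rm.T,-Rm.T@t
    st=st or manip.get_state(); q=st['ee_rot']
    Rt=R.from_quat([q[1],q[2],q[3],q[0]]).as_matrix(); X=np.array(c['hand_eye'])
    return K,Rt@X[:3,:3],Rt@X[:3,3]+np.array(st['position'])
def onz(C,uv,z):
    K,Rw,o=C; d=Rw@np.linalg.solve(K,[uv[0],uv[1],1.]); return o+d*(z-o[2])/d[2]
def proj(C,P):
    K,Rw,o=C; p=K@(Rw.T@(np.array(P)-o)); return p[:2]/p[2]
def snap(n,fn):
    st=manip.get_state(); im=manip.get_image(n)[:,:,::-1].copy(); cv2.imwrite('pics/'+fn+'.png',im); return im,cam(n,st)
E
python3 - <<'E'
from h import *
print(manip.get_state())
for n in('scene','top'):
    im,C=snap(n,n+'0'); print(n,manip.camera_info(n),C[2])
print(manip.camera_info('wrist'))
E
```

```text
{'clock': 0.0, 'qpos': array([ 1.00902144e+00,  2.76620902e-01,  1.50617356e+00, -5.96497863e-06,
        1.36069086e+00, -1.20996509e-01]), 'qd': array([-3.65686777e-04,  8.81316757e-04, -6.96852085e-04, -8.85216050e-05,
       -6.51594419e-04,  8.36801278e-04]), 'effort': array([ 2.46424488e-04, -4.16778266e+01, -2.45808005e+01, -2.24409346e-04,
        1.06468305e-02, -6.06002928e-06]), 'position': array([0.24503324, 0.51957543, 0.23040883]), 'ee_rot': array([-3.14077849e-04,  2.18608709e-01,  9.75812142e-01, -8.92698216e-04]), 'contact_force': array([ 0.14625943, -0.16272725,  0.64202229]), 'moment': array([-0.04427965,  0.01994362, -0.00240776]), 'width': 0.08573693344164886}
scene {'fov_y': 43.04111454631553, 'cx': 272.78644006859565, 'cy': 209.70620099510145, 'rvec': array([ 1.4832533 ,  1.8397754 , -0.99532195]), 'tvec': array([ 0.16831569, -0.20372625,  1.60665343])} [1.4418817  0.17311864 0.73632663]
top {'fov_y': 44.442030056178204, 'cx': 275.4090342563002, 'cy': 211.69965555618802, 'rvec': array([ 2.1554273 , -2.1912045 ,  0.12580841]), 'tvec': array([-0.04892327,  0.57936121,  1.42430595])} [ 0.42748798 -0.0403831   1.47726896]
{'fov_y': 71.91305967810479, 'cx': 276.5320043813254, 'cy': 206.63003079495633, 'hand_eye': array([[-3.90313050e-04, -9.65594314e-01, -2.60052818e-01,
         6.62511739e-02],
       [ 9.99999878e-01, -4.55876413e-04,  1.91802077e-04,
        -7.13475847e-05],
       [-3.03754940e-04, -2.60052711e-01,  9.65594374e-01,
        -1.40757531e-01],
       [ 0.00000000e+00,  0.00000000e+00,  0.00000000e+00,
         1.00000000e+00]])}
```

View pics/top0.png

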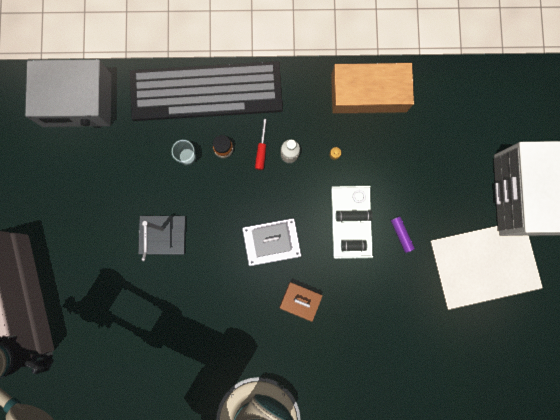

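View pics/scene0.png

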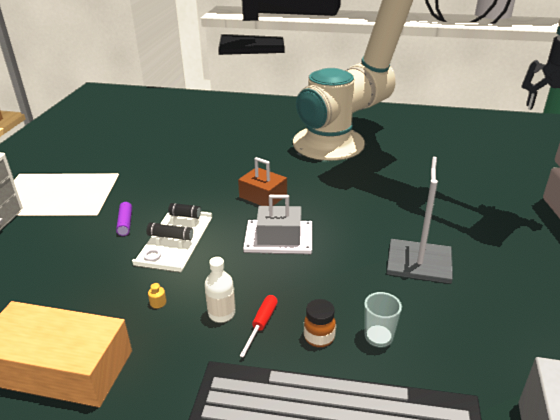

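The top view shows the grey cover on the V-base plate at (271,239), with the brown look-alike at (301,300). The stand is at (162,235). The rack has two black barrels, the longer at (353,215) and the shorter at (354,245), and the purple look-alike is at (402,235). The grey cover and the longer black barrel fit the description. I'll confirm both in one enlarged crop.

Run:
```python
from h import *
im=cv2.imread('pics/top0.png')
a=im[195:275,130:310]; b=im[180:265,325:380]
a=cv2.resize(a,None,fx=4.3,fy=4.3,interpolation=cv2.INTER_CUBIC)[:, :]
b=cv2.resize(b,None,fx=4.3,fy=4.3,interpolation=cv2.INTER_CUBIC)
# stack: a on top (774x344); b rotated beneath
b=cv2.rotate(b,cv2.ROTATE_90_CLOCKWISE)
o=np.zeros((a.shape[0]+b.shape[0]+4,a.shape[1],3),np.uint8); o[:a.shape[0]]=a; o[a.shape[0]+4:,:b.shape[1]]=b
cv2.imwrite('pics/crop1.png',o); print(o.shape)
C=cam('top'); g=cv2.cvtColor(im,cv2.COLOR_BGR2HSV)
def blobs(m,roi,mn=60):
    x0,y0,x1,y1=roi; z=np.zeros_like(m); z[y0:y1,x0:x1]=m[y0:y1,x0:x1]
    cs,_=cv2.findContours(z,cv2.RETR_EXTERNAL,cv2.CHAIN_APPROX_NONE)
    return [cv2.minAreaRect(c) for c in cs if cv2.contourArea(c)>mn]
def rep(name,rects,h):
    for r in rects:
        P=np.array([onz(C,p,h)[:2] for p in cv2.boxPoints(r)])
        e=P[1]-P[0];f=P[2]-P[1]
        print(name,np.round(r[0],1),'c',P.mean(0).round(4),'sides',np.round([np.hypot(*e),np.hypot(*f)],4),'ang',np.round(np.degrees([np.arctan2(e[1],e[0]),np.arctan2(f[1],f[0])]),1))
V=g[:,:,2];S=g[:,:,1]
wh=((V>120)&(S<60)).astype(np.uint8)*255
m=cv2.morphologyEx(((V>60)&(S<90)).astype(np.uint8)*255,cv2.MORPH_CLOSE,np.ones((5,5)))
rep('base',blobs(m,(235,205,310,275)),.012)
rep('rack',blobs(m,(325,175,380,265)),.006)
rep('stand',blobs(((V>45)&(S<110)).astype(np.uint8)*255,(130,205,195,270)),.014)
blk=((V<75)&(S<90)).astype(np.uint8)*255
rep('barrels',blobs(blk,(325,195,378,257),30),.0374)
print('means',g[250,150],g[225,150],g[215,352],g[239,285],g[260,200])
```

```text
(584, 774, 3)
base [272.  239.5] c [ 0.5016 -0.0477] sides [0.1965 0.2124] ang [ -0.5 -90.9]
rack [352.  219.5] c [ 0.5561 -0.2789] sides [0.1571 0.2574] ang [-90.9 177.8]
stand [162. 237.] c [0.5136 0.2647] sides [0.1826 0.182 ] ang [-90.9 180. ]
barrels [354.  242.5] c [ 0.4874 -0.2772] sides [0.0393 0.0084] ang [-90.9 178. ]
barrels [375.  247.5] c [ 0.4725 -0.3357] sides [0.0476 0.0113] ang [ -2.1 -90.9]
barrels [354.  212.5] c [ 0.572 -0.28 ] sides [0.0678 0.0085] ang [-90.9 178. ]
barrels [374.  202.5] c [ 0.5995 -0.3376] sides [0.017  0.0427] ang [-90.9 177.8]
barrels [327.5 199. ] c [ 0.6115 -0.2062] sides [0.0142 0.0228] ang [-90.9 178.4]
means [ 96  12 109] [165  15  68] [40  9 83] [ 45   3 175] [72 64 52]
```

View pics/crop1.png

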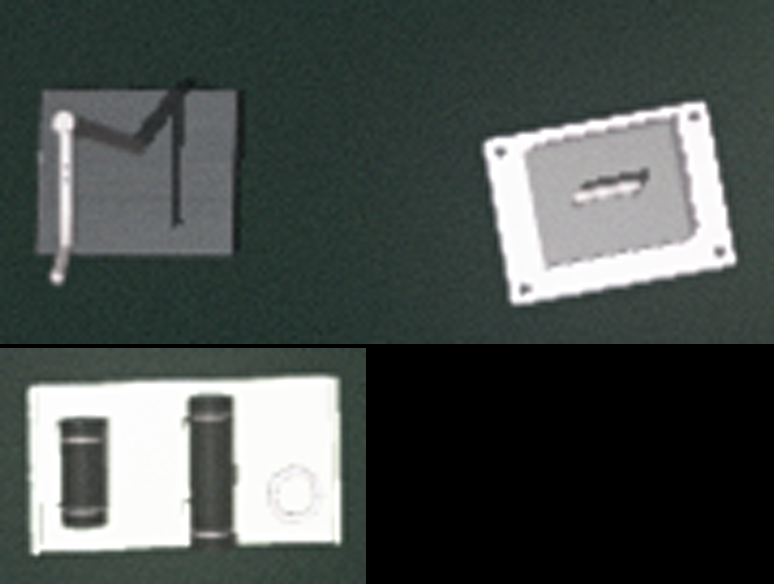

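The crop confirms the grey cover with its loop on the white base plate. The hook runs from the post at its upper end down towards the robot. The 100 mm barrel is in the middle slot and the 70 mm one in the nearer slot. Next come tighter masks.

Run:
```python
from h import *
im=cv2.imread('pics/top0.png'); C=cam('top'); g=cv2.cvtColor(im,cv2.COLOR_BGR2HSV); V=g[:,:,2].astype(int);S=g[:,:,1]
def rep(name,m,roi,h,mn=60,off=0):
    x0,y0,x1,y1=roi; z=np.zeros(m.shape,np.uint8); z[y0:y1,x0:x1]=m[y0:y1,x0:x1]*255
    cs,_=cv2.findContours(z,cv2.RETR_EXTERNAL,cv2.CHAIN_APPROX_NONE)
    for c in cs:
        if cv2.contourArea(c)<mn: continue
        r=cv2.minAreaRect(np.array([onz(C,p[0],h)[:2]*1000 for p in c],np.float32))
        print(name,'c',np.round(r[0],1),'sides',np.round(r[1],1),'ang',round(r[2],1))
rep('base',V>110,(235,205,310,275),.012)
rep('rack',V>130,(325,175,380,265),.006)
rep('stand',(V>75)&(V<135)&(S<60),(135,205,195,262),.014)
rep('covertop',(V>150)&(V<200),(245,215,300,262),.053)
rep('barrel',(V<125)&(S<80),(334,205,371,256),.04)
rep('loop',(V>205),(258,228,285,248),.103,8)
c=lambda x,y:(130+x/4.3,195+y/4.3)
for n,p,h in(('posttop',(64,120),.213),('bend',(66,243),.202),('tip',(57,278),.218),('loopL',(578,198),.107),('loopR',(638,187),.107)):
    print(n,onz(C,c(*p),h).round(4))
```

```text
base c [494.8 -45.4] sides [112.7 152.6] ang 9.3
rack c [ 548.7 -276.5] sides [113.9 208.3] ang 89.6
stand c [514.6 258.5] sides [111.5 116.5] ang 89.1
stand c [530.4 314.7] sides [ 68.2 142.6] ang 58.0
covertop c [500.3 -47. ] sides [ 81.5 102.2] ang 10.4
barrel c [ 480.4 -275.2] sides [70.2 27.9] ang 89.0
barrel c [ 563.9 -276.7] sides [29.9 97.1] ang 1.1
loop c [496.9 -43.1] sides [ 4.2 35.6] ang 10.4
posttop [0.5368 0.2655 0.213 ]
bend [0.4669 0.2663 0.202 ]
tip [0.4467 0.2674 0.218 ]
loopL [ 0.4924 -0.0269  0.107 ]
loopR [ 0.4986 -0.0642  0.107 ]
```

Call:
carry_out(
  moves=[100,1.5,-2.5,1.2,0.06,100,1.5,-2.5,1.2,0.06,100,1.5,-2.5,1.2,0.06,100,1.5,-2.5,1.2,0.06,100,1.5,-2.5,1.2,0.06,100,1.5,-2.5,1.2,0.06,100,1.5,-2.5,1.2,0.06,100,1.5,-2.5,1.2,0.06,100,1.5,-2.5,1.2,0.06,100,1.5,-2.5,1.2,0.066],
  squeeze=40,
)

```text
clock: 1.1
position: [0.3956, 0.2689, 0.3514]
ee_rot: [-0.0, -0.084, 0.996, -0.0]
contact_force: [1.1, -0.6, 0.1]
width: 0.0851
```

Run:
```python
from h import *
im,C=snap('wrist','w_hook'); print(manip.get_state()['position'],manip.get_state()['ee_rot'],C[2])
for P in((.475,.266,.198),(.537,.2655,.213),(.449,.267,.218)): print(proj(C,P))
```

```text
[0.39877926 0.26568533 0.3534041 ] [ 0.00254676 -0.08318846  0.99652875 -0.0019069 ] [0.33029488 0.25784961 0.4922517 ]
[261.76578406 263.0156988 ]
[252.13391656 319.12385059]
[265.70202253 248.96417839]
```

View pics/w_hook.png

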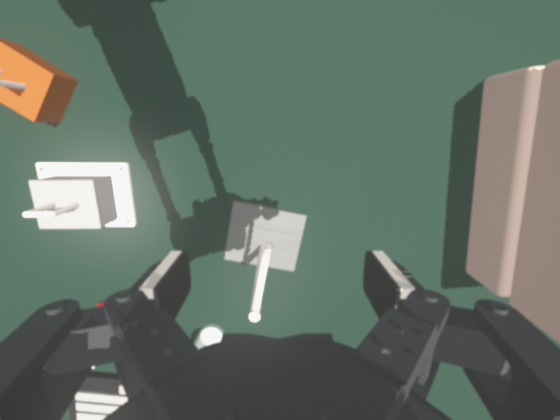

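The wrist view shows the post top at (255,316), the hook tip at (268,244) and the stand plate at (265,235), all within about 4 px of the prediction. I'll cross-check the numbers and the state noise.

Run:
```python
from h import *
for i in range(3): print(manip.get_state()['position'].round(4),manip.get_state()['clock'])
im=cv2.imread('pics/w_hook.png'); C=cam('wrist')
V=cv2.cvtColor(im,cv2.COLOR_BGR2HSV)[:,:,2]
print('post',onz(C,(255,316),.213),'tip',onz(C,(268,245),.217))
K,Rw,o=C
# triangulate against top view
T=cam('top')
def tri(C1,a,C2,b):
    P=[]
    for (K,Rw,o),uv in((C1,a),(C2,b)):
        d=Rw@np.linalg.solve(K,[*uv,1.]); P.append((o,d/np.linalg.norm(d)))
    A=sum(np.eye(3)-np.outer(d,d) for o,d in P); bb=sum((np.eye(3)-np.outer(d,d))@o for o,d in P)
    return np.linalg.solve(A,bb)
c=lambda x,y:(130+x/4.3,195+y/4.3)
print('tri post',tri(C,(255,316),T,c(64,120)),'tip',tri(C,(268,245),T,c(57,278)))
for n,p in(('a',(234,203)),('b',(307,214)),('c',(296,270)),('d',(225,262))): print(n,onz(C,p,.014).round(4))
```

```text
[0.3988 0.2657 0.3534] 1.15
[0.3988 0.2657 0.3534] 1.15
[0.3988 0.2657 0.3534] 1.15
post [0.53859143 0.26435006 0.213     ] tip [0.44971829 0.26506972 0.217     ]
tri post [0.53647014 0.26447569 0.21605161] tip [0.44643626 0.26515975 0.22532286]
a [0.4688 0.2026 0.014 ]
b [0.4673 0.3298 0.014 ]
c [0.5756 0.3306 0.014 ]
d [0.5814 0.2006 0.014 ]
```

Call:
carry_out(
  moves=[100,0.2,-3.2,-0.5,0,100,0.2,-3.2,-0.5,0,100,0.2,-3.2,-0.5,0,100,0.2,-3.2,-0.5,0,100,0.2,-3.2,-0.5,0,100,0.2,-3.2,-0.5,0,100,0.2,-3.2,-0.5,0,100,0.2,-3.2,-0.5,0,100,0.2,-3.2,-0.5,0,100,0,0,0,0],
)

```text
clock: 2.15
position: [0.413, -0.0208, 0.3052]
ee_rot: [-0.001, -0.08, 0.997, -0.001]
contact_force: [0.0, 0.6, -0.1]
width: 0.0857
```

Run:
```python
from h import *
manip.get_image('wrist'); im,C=snap('wrist','w_cov'); s=manip.get_state(); print(s['position'],s['ee_rot'],s['contact_force'])
print(proj(C,(.4968,-.044,.119)))
```

```text
[ 0.41309477 -0.01798974  0.30591803] [-4.77113137e-04 -8.14377428e-02  9.96678127e-01  6.15220070e-04] [-0.89744338  0.87930096  0.18229839]
[244.94799411 251.65394977]
```

View pics/w_cov.png

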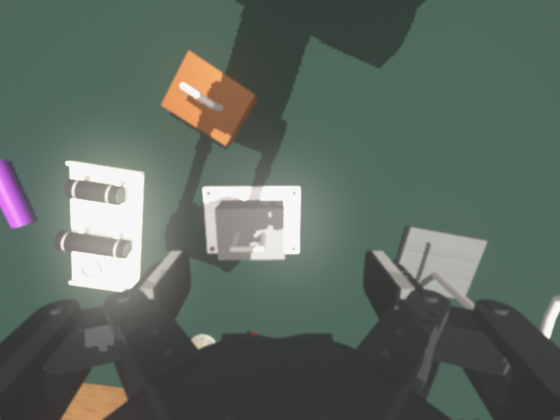

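The wrist view shows the white base plate at about (204–300, 187–254) and the cover box at (217–285, 201–260). The bright patches near (250,240) are the loop. I'll enlarge that area.

Run:
```python
from h import *
im=cv2.imread('pics/w_cov.png'); C=cam('wrist')
cv2.imwrite('pics/crop2.png',cv2.resize(im[175:275,195:310],None,fx=5.8,fy=5.8,interpolation=cv2.INTER_CUBIC))
for p in((204,187),(300,187),(300,254),(205,254)): print(onz(C,p,.012).round(4))
for p in((217,201),(284,201),(285,260),(217,260)): print('cov',onz(C,p,.065).round(4))
b=np.array([.4968,-.044,.115]);yv=np.array([-.163,.987,0])
print([proj(C,b+s*yv*.018).round(1) for s in(-1,1)])
```

```text
[ 0.4503 -0.1232  0.012 ]
[0.4266 0.0215 0.012 ]
[0.5356 0.0417 0.012 ]
[ 0.5605 -0.1107  0.012 ]
cov [ 0.4542 -0.0924  0.065 ]
cov [ 0.4395 -0.0026  0.065 ]
cov [0.5254 0.0135 0.065 ]
cov [ 0.5411 -0.0828  0.065 ]
[array([229.7, 249.9]), array([258.9, 249.9])]
```

View pics/crop2.png

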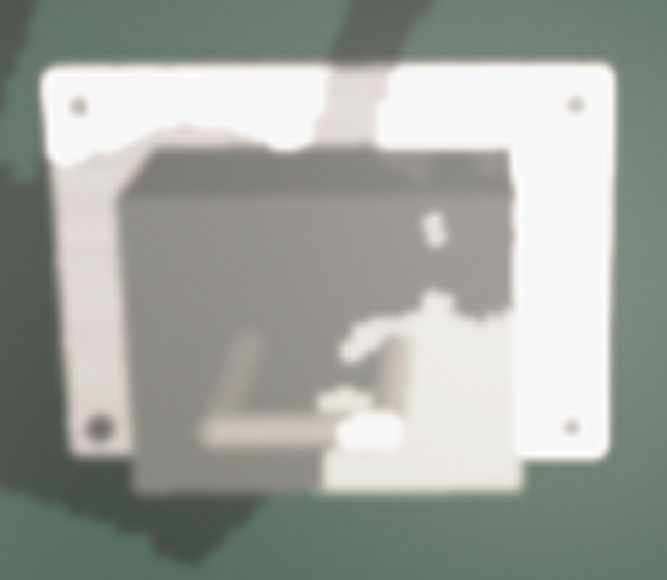

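Call:
carry_out(
  moves=[100,2.1,-0.6,-1,0,100,2.1,-0.6,-1,0,100,2.1,-0.6,-1,0,100,2.1,-0.6,-1,0,100,0,0,-3,0,100,0,0,-3,0,100,0,0,-3,0,100,0,0,-3,0,100,0,0,-3,0,100,0,0,-2.5,0],
)

```text
clock: 3.25
position: [0.497, -0.04, 0.09]
ee_rot: [-0.0, -0.083, 0.997, 0.001]
contact_force: [0.7, -0.5, 0.2]
width: 0.0853
```

Call:
carry_out(
  moves=[100,0,0,-0.8,0,100,0,0,0,0,30,0,0,0,0,30,0,0,0,0,30,0,0,0,0,30,0,0,0,0,30,0,0,0,0,30,0,0,0,0,30,0,0,0,0,30,0,0,0,0],
  squeeze=40,
)

```text
clock: 4.25
position: [0.4983, -0.0423, 0.0847]
ee_rot: [0.001, -0.082, 0.997, -0.0]
contact_force: [-0.4, -0.8, 6.7]
width: 0.0426
```

Call:
carry_out(
  moves=[30,0,0,1,0,30,0,0,2,0,30,0,0,2.5,0,30,0,0,2.5,0,30,0,0,2,0,30,0,0,1.5,0,30,-1,1.5,0,-0.02,30,-1,2,0,-0.02,30,-1,3,0,-0.02,30,-1,3,0,-0.02],
)

```text
clock: 5.25
position: [0.4564, 0.0537, 0.1986]
ee_rot: [-0.0, -0.041, 0.999, 0.0]
contact_force: [0.5, 0.3, -1.3]
width: 0.0425
```

Call:
carry_out(
  moves=[30,-1,3,0,-0.02,30,-1,3,0,-0.02,30,-1,3,0,-0.02,30,-1,3,0,-0.02,30,-1,3,0,-0.018,30,-0.5,3,0,0,30,-0.2,2,0,0,30,0,1.3,0,0,30,0,0,0,0,30,0,0,0,0],
)

```text
clock: 6.25
position: [0.4003, 0.2654, 0.1982]
ee_rot: [-0.0, 0.006, 1.0, -0.001]
contact_force: [-0.2, 0.1, -2.0]
width: 0.0426
```

Run:
```python
from h import *
manip.get_image('top'); a,_=snap('top','t1'); b,_=snap('scene','s1'); s=manip.get_state(); print(s['position'],s['ee_rot'],s['contact_force'],s['width'])
A=cv2.resize(a[190:290,100:200],(380,380),interpolation=cv2.INTER_CUBIC);B=cv2.resize(b[110:290,320:500],(400,400),interpolation=cv2.INTER_CUBIC)
o=np.zeros((400,790,3),np.uint8);o[:380,:380]=A;o[:,390:]=B;cv2.imwrite('pics/crop3.png',o)
```

```text
[0.40043596 0.26499925 0.19828343] [-1.34324225e-04  7.03104979e-03  9.99975230e-01 -2.94248555e-04] [ 0.07698365  0.1249205  -2.56561856] 0.04251219316613599
```

View pics/crop3.png

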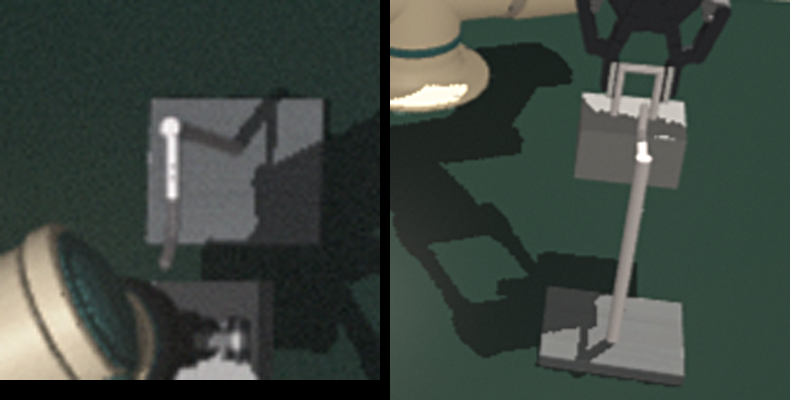

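The cover is held upright. Its loop is at crop (612–665, 68–73), in front of and in line with the hook at (643,115). I'll check the crossbar against the scene calibration.

Run:
```python
from h import *
C=cam('scene'); f=lambda p:np.round([(p[0]-320)*2.222+390,(p[1]-110)*2.222],0)
for P in((.4,.2432,.2304),(.4,.2868,.2304),(.45,.2655,.218),(.476,.2655,.202),(.539,.2655,.213)): print(P,f(proj(C,P)))
```

```text
(0.4, 0.2432, 0.2304) [618.  64.]
(0.4, 0.2868, 0.2304) [666.  68.]
(0.45, 0.2655, 0.218) [641. 103.]
(0.476, 0.2655, 0.202) [639. 132.]
(0.539, 0.2655, 0.213) [642. 157.]
```

Call:
carry_out(
  moves=[30,0,0.1,0.3,0,30,1,0,0,0,30,1.5,0,0,0,30,1.5,0,0,0,30,1.5,0,0,0,30,1.5,0,0,0,30,1,0,0,0,30,0,0,0,0,30,0,0,-0.6,0,30,0,0,-0.6,0],
)

```text
clock: 7.4
position: [0.4795, 0.267, 0.1888]
ee_rot: [-0.0, 0.006, 1.0, -0.0]
contact_force: [-0.1, 0.0, -1.7]
width: 0.0426
```

Call:
carry_out(
  moves=[30,0,0,-0.4,0,30,0,0,-0.3,0,30,0,0,-0.2,0,30,0,0,-0.1,0,30,0,0,-0.1,0,30,0,0,-0.1,0,30,0,0,0,0,30,0,0,0,0,30,0,0,0,0,30,0,0,0,0],
)

```text
clock: 8.4
position: [0.4804, 0.2671, 0.1774]
ee_rot: [0.0, 0.006, 1.0, 0.0]
contact_force: [-0.2, 0.5, -2.1]
width: 0.0429
```

Call:
carry_out(
  moves=[30,0,0,-0.1,0,30,0,0,0,0,30,0,0,-0.1,0,30,0,0,0,0,30,0,0,-0.1,0,30,0,0,0,0,30,0,0,-0.1,0,30,0,0,0,0,30,0,0,0,0,30,0,0,0,0],
)

```text
clock: 9.4
position: [0.4806, 0.2672, 0.1749]
ee_rot: [0.001, 0.006, 1.0, 0.0]
contact_force: [-2.8, -1.1, 7.9]
width: 0.0429
```

Call:
carry_out(
  moves=[30,0,0,0.1,0,30,0,0,0,0,70,0,0,0,0,70,0,0,0,0,90,0,0,0,0,90,0,0,0,0,90,0,0,0,0,90,0,0,0,0,90,0,0,0,0,90,0,0,0,0],
)

```text
clock: 10.4
position: [0.4804, 0.2671, 0.1743]
ee_rot: [0.0, 0.006, 1.0, 0.0]
contact_force: [-0.4, -0.2, -0.7]
width: 0.0767
```

Run:
```python
from h import *
b,_=snap('scene','s2'); s=manip.get_state(); print(s['position'],s['contact_force'],s['width'])
cv2.imwrite('pics/crop4.png',cv2.resize(b[110:290,320:500],(600,600),interpolation=cv2.INTER_CUBIC))
```

```text
[0.48034399 0.26707186 0.17434942] [-0.50472847  0.8535358  -0.72391119] 0.07688123389740284
```

View pics/crop4.png

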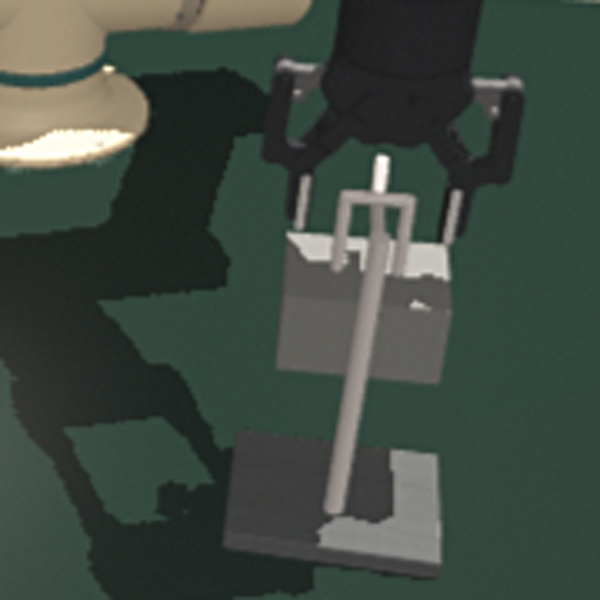

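The cover hangs on the hook with its crossbar at crop (345–412, 195) and the fingers clear on both sides. I'll retreat upward and look at the V and the rack together.

Call:
carry_out(
  moves=[90,0,0,1,0,90,0,0,2.5,0,90,0,0,3.5,0,90,0,0,3.5,0,90,0,0,3.5,0,90,0,-2,3,0,90,0,-3.5,2,0,90,0,-4,2,0,90,0,-4,1.5,0,90,0,-4,0,0],
)

```text
clock: 11.45
position: [0.4809, 0.0908, 0.4028]
ee_rot: [0.003, 0.006, 1.0, 0.0]
contact_force: [-0.2, -0.5, 0.5]
width: 0.0768
```

Call:
carry_out(
  moves=[60,-0.3,-4,0,0,60,-0.3,-4,0,0,60,-0.3,-4,0,0,60,-0.3,-4,0,0,60,-0.3,-4,0,0,60,-0.3,-4,0,0,60,0,-2,0,0,60,0,0,0,0,60,0,0,0,0,60,0,0,0,0],
)

```text
clock: 12.45
position: [0.4623, -0.1668, 0.3998]
ee_rot: [0.0, 0.006, 1.0, 0.0]
contact_force: [-0.6, 0.0, -0.2]
width: 0.051
```

Run:
```python
from h import *
im,C=snap('wrist','w_both'); s=manip.get_state(); print(s['position'],s['ee_rot'],s['qpos'])
a,_=snap('top','t3')
v=proj(C,(.494,-.044,.056)).round().astype(int); b=proj(C,(.564,-.277,.045)).round().astype(int); print(v,b)
def cr(p): return cv2.resize(im[max(p[1]-55,0):p[1]+55,p[0]-70:p[0]+70],(395,310),interpolation=cv2.INTER_CUBIC)
np.savez('wb.npz',v=v,b=b,pos=s['position'],q=s['ee_rot'])
o=np.hstack([cr(v),cr(b)]); o2=np.hstack([cv2.resize(a[190:290,125:225],(280,280),interpolation=cv2.INTER_CUBIC),np.zeros((280,510,3),np.uint8)])
cv2.imwrite('pics/crop5.png',np.vstack([o,o2]))
```

```text
[ 0.46234549 -0.16669614  0.39977045] [2.92665133e-04 5.59427059e-03 9.99984289e-01 2.02027430e-04] [-4.88189355e-01  9.70098720e-02  1.32960578e+00  6.36119118e-04
  1.71464600e+00 -2.04770579e+00]
[348 187] [216 226]
```

View pics/crop5.png

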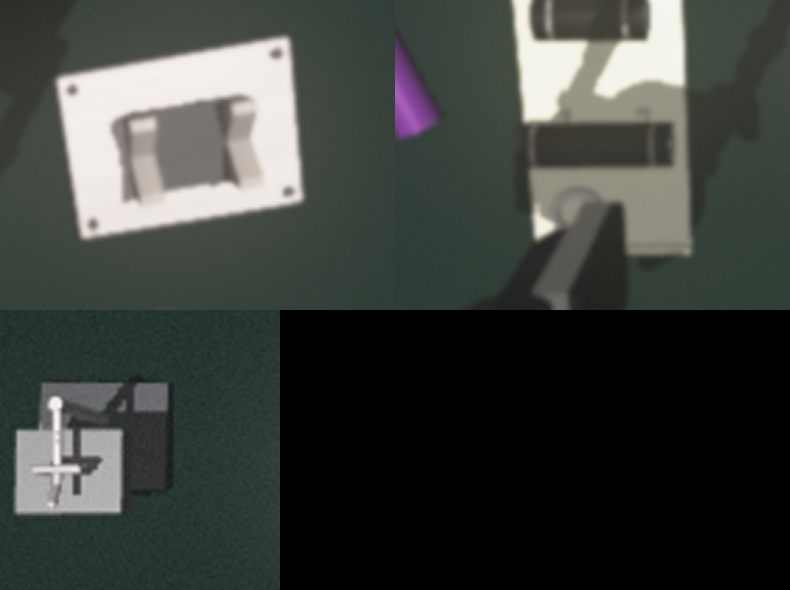

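The V is uncovered, with its plates at crop (147,157) and (240,140). The long barrel runs from (530,145) to (674,145). The lower left tile shows the cover hanging straight on the hook.

Run:
```python
from h import *
z=np.load('wb.npz'); C=cam('wrist',dict(position=z['pos'],ee_rot=z['q'])); im=cv2.imread('pics/w_both.png')
s=395/140; fv=lambda x,y:(x/s+z['v'][0]-70,y/s+z['v'][1]-55); fb=lambda x,y:((x-395)/s+z['b'][0]-70,y/s+z['b'][1]-55)
pl=np.array([onz(C,fv(*p),.012) for p in((57,77),(288,37),(302,200),(82,238))]);print('plate',pl.mean(0),np.degrees(np.arctan2(*(pl[1]-pl[0]+pl[2]-pl[3])[1::-1])))
a,b=onz(C,fv(147,157),.036),onz(C,fv(240,140),.036);print('V',a,b,(a+b)/2,np.degrees(np.arctan2(*(b-a)[1::-1])))
a,b=onz(C,fb(530,145),.042),onz(C,fb(674,145),.042);print('barrel',a,b,(a+b)/2,np.linalg.norm(b-a))
g=cv2.cvtColor(im,cv2.COLOR_BGR2HSV); m=np.zeros(g.shape[:2],np.uint8)
x0,y0=z['b']-[22,14]; m[y0-2:y0+22,x0-5:x0+55]=(g[y0-2:y0+22,x0-5:x0+55,2]<75)*255
cs,_=cv2.findContours(cv2.morphologyEx(m,cv2.MORPH_CLOSE,np.ones((3,3))),cv2.RETR_EXTERNAL,cv2.CHAIN_APPROX_NONE);c=max(cs,key=cv2.contourArea)
r=cv2.minAreaRect(np.array([onz(C,p[0],.042)[:2]*1000 for p in c],np.float32));print('mask',r)
T=cam('top');print('top check V/barrel', proj(T,(.494,-.043,.057)))
```

```text
plate [ 0.4925454 -0.0445716  0.012    ] 99.35234273134746
V [ 0.49857672 -0.07147535  0.036     ] [ 0.48843876 -0.01369441  0.036     ] [ 0.49350774 -0.04258488  0.036     ] 99.95154705867084
barrel [ 0.55846243 -0.31685428  0.042     ] [ 0.55957348 -0.22451961  0.042     ] [ 0.55901796 -0.27068694  0.042     ] 0.09234135174993688
mask ((562.1864624023438, -277.290283203125), (98.51885986328125, 38.1834602355957), 87.05355834960938)
top check V/barrel [270.43721575 241.21313694]
```

Call:
carry_out(
  moves=[55,1,-1.1,-1,-0.13,55,1,-1.1,-2,-0.13,55,1,-1.1,-2,-0.13,55,1,-1.1,-2,-0.13,55,1,-1.1,-2,-0.13,55,1,-1.1,-2,-0.13,55,1,-1.1,-2,-0.13,55,1,-1.1,-2,-0.13,55,1,-1.1,-2,-0.13,55,1,-1,-1,-0.13],
)

```text
clock: 13.55
position: [0.5623, -0.2757, 0.2174]
ee_rot: [-0.002, 0.612, 0.791, -0.0]
contact_force: [-0.0, 0.5, 0.5]
width: 0.0469
```

Call:
carry_out(
  moves=[55,0,0,-1,-0.13,55,0,0,-1,-0.13,55,0,0,-1,0,55,0,0,-1,0,55,0,0,-1,0,55,0,0,0,0,55,0,0,0,0,55,0,0,0,0,55,0,0,0,0,55,0,0,0,0],
)

```text
clock: 14.55
position: [0.5626, -0.2771, 0.1698]
ee_rot: [0.0, 0.708, 0.706, 0.0]
contact_force: [-0.2, -0.3, -0.2]
width: 0.047
```

Run:
```python
from h import *
im,C=snap('wrist','w_bar'); s=manip.get_state(); print(s['position'],s['ee_rot'],s['qpos'][5],s['width'])
p=s['position']
for n,P in(('tcp-axisht',(p[0],p[1],.0374)),('end+',(.562,-.2255,.0424)),('end-',(.562,-.3255,.0424))): print(n,proj(C,P))
```

```text
[ 0.56252504 -0.27708302  0.16973555] [4.21656966e-04 7.07800173e-01 7.06412569e-01 1.37148043e-04] -0.5667026468039594 0.04682479028638757
tcp-axisht [276.94676536 198.91906886]
end+ [276.26312098 144.94006741]
end- [276.51879391 247.2929148 ]
```

View pics/w_bar.png

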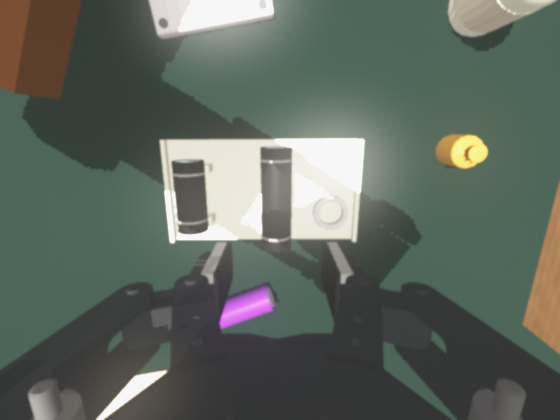

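The barrel spans columns 261–292 and rows 147–~245, with its bands at 160 and 238. It is centred on the predicted TCP column (277) and row (199), and the short barrel and ring are clear of the fingers. Now descend and grip.

Call:
carry_out(
  moves=[55,0,0,-2,0,55,0,0,-3,0,55,0,0,-3,0,55,0,0,-3,0,55,0,0,-2,0,55,0,0,-1,0,55,0,0,-0.6,0,55,0,0,0,0,55,0,0,0,0,55,0,0,0,0],
)

```text
clock: 15.6
position: [0.5631, -0.2774, 0.0246]
ee_rot: [0.001, 0.708, 0.706, 0.0]
contact_force: [-1.0, -0.3, -0.1]
width: 0.047
```

Call:
carry_out(
  moves=[15,0,0,0,0,15,0,0,0,0,15,0,0,0,0,15,0,0,0,0,15,0,0,0,0,15,0,0,0,0,15,0,0,0,0,15,0,0,0,0,15,0,0,0,0,15,0,0,0,0],
  squeeze=45,
)

```text
clock: 16.6
position: [0.5621, -0.2772, 0.0245]
ee_rot: [0.0, 0.708, 0.707, -0.0]
contact_force: [-3.4, -0.3, 5.9]
width: 0.0285
```

Call:
carry_out(
  moves=[15,0,0,1,0,15,0,0,2,0,15,0,0,2.5,0,15,0,0,2.5,0,15,0,0,2,0,15,0,1,0,0,15,-0.5,2,0,0.02,15,-1,3,0,0.03,15,-1,3,0,0.03,15,-1,3,0,0.03],
)

```text
clock: 17.6
position: [0.5247, -0.1535, 0.1213]
ee_rot: [-0.002, 0.667, 0.745, -0.0]
contact_force: [-0.6, 0.6, -1.3]
width: 0.0282
```

Call:
carry_out(
  moves=[15,-1,3,0,0.03,15,-1,3,0,0.025,15,-1,3,0,0,15,-0.4,1.6,0,0,15,0,0.7,0,0,15,0,0,-1,0,15,0,0,-1,0,15,0,0,0,0,15,0,0,0,0,15,0,0,0,0],
)

```text
clock: 18.6
position: [0.4937, -0.0447, 0.1032]
ee_rot: [0.0, 0.648, 0.762, -0.0]
contact_force: [1.9, -0.8, -1.5]
width: 0.028
```

Run:
```python
from h import *
im,C=snap('wrist','w_v'); s=manip.get_state(); p=s['position'];print(p,s['ee_rot'],s['width'],s['contact_force'])
a,T=snap('top','t4'); b,S=snap('scene','s4')
w=proj(T,(.494,-.044,.06)).astype(int); v=proj(S,(.494,-.044,.06)).astype(int); print(w,v)
c=lambda i,q,h,k:cv2.resize(i[q[1]-h:q[1]+h,q[0]-h:q[0]+h],(k,k),interpolation=cv2.INTER_CUBIC)
o=np.vstack([np.hstack([c(b,v,42,395),c(a,w,42,395)])]); cv2.imwrite('pics/crop6.png',np.vstack([o[:300],np.hstack([cv2.resize(im[:300],(560,300)),np.zeros((300,230,3),np.uint8)])]))
y=np.array([-np.sin(.1632),np.cos(.1632),0])
for n,P in(('barrel + end top',p+y*.05+[0,0,.028]),('cheek + end',np.array([.4932,-.0437,.0562])+y*.038)):print(n,proj(C,P))
```

```text
[ 0.49375695 -0.04459104  0.10339574] [2.38792327e-04 6.47557468e-01 7.62016573e-01 1.01384764e-04] 0.028339172036505496 [ 0.09941479 -0.84726654 -1.55907453]
[270 241] [279 216]
barrel + end top [277.30272867 171.19601751]
cheek + end [276.52438822 171.6420245 ]
```

View pics/crop6.png

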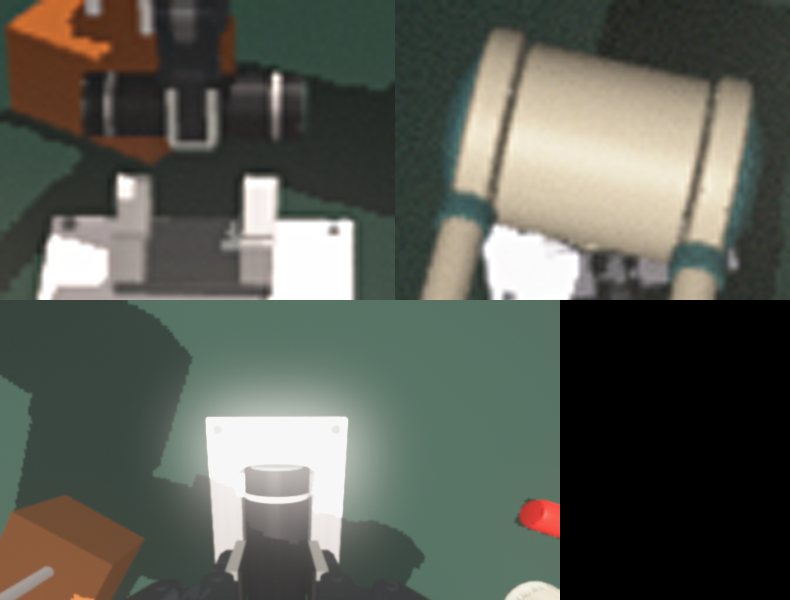

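The barrel is held centrally: its ends are at crop 83 and 305 with the finger at 192, and the V plates are symmetric about 195. In the wrist view the barrel and base plate share the centre column 277. Now lower gently.

Call:
carry_out(
  moves=[15,0,0,-1.5,0,15,0,0,-1.5,0,15,0,0,-1,0,15,0,0,-0.6,0,15,0,0,-0.4,0,15,0,0,-0.2,0,15,0,0,-0.1,0,15,0,0,-0.1,0,15,0,0,0,0,15,0,0,0,0],
)

```text
clock: 19.75
position: [0.4935, -0.044, 0.0496]
ee_rot: [0.0, 0.647, 0.762, 0.0]
contact_force: [0.4, -0.9, -1.6]
width: 0.0282
```

Call:
carry_out(
  moves=[15,0,0,-0.1,0,15,0,0,-0.1,0,15,0,0,-0.1,0,15,0,0,-0.1,0,15,0,0,0,0,15,0,0,0,0,15,0,0,0,0,15,0,0,0,0,15,0,0,0,0,15,0,0,0,0],
)

```text
clock: 20.75
position: [0.4936, -0.0439, 0.0454]
ee_rot: [0.0, 0.647, 0.762, 0.0]
contact_force: [-0.2, 0.9, 0.8]
width: 0.0285
```

Call:
carry_out(
  moves=[15,0,0,-0.1,0,15,0,0,0,0,15,0,0,-0.1,0,15,0,0,0,0,15,0,0,-0.1,0,15,0,0,-0.1,0,15,0,0,0,0,15,0,0,0,0,15,0,0,0,0,15,0,0,0,0],
)

```text
clock: 21.75
position: [0.4936, -0.044, 0.0416]
ee_rot: [0.0, 0.647, 0.762, 0.0]
contact_force: [0.4, 2.2, 5.9]
width: 0.0286
```

Run:
```python
from h import *
b,S=snap('scene','s5'); s=manip.get_state(); print(s['position'],s['contact_force'],np.abs(s['qd']).max())
v=proj(S,(.494,-.044,.06)).astype(int); c=lambda i,q,h:cv2.resize(i[q[1]-h:q[1]+h,q[0]-h:q[0]+h],(395,395),interpolation=cv2.INTER_CUBIC)
cv2.imwrite('pics/crop7.png',np.hstack([c(b,v,42),c(b,(425,200),90)]))
```

```text
[ 0.49355007 -0.04394435  0.04162343] [0.22885693 1.26521373 5.89554734] 0.0017959653797149303
```

View pics/crop7.png

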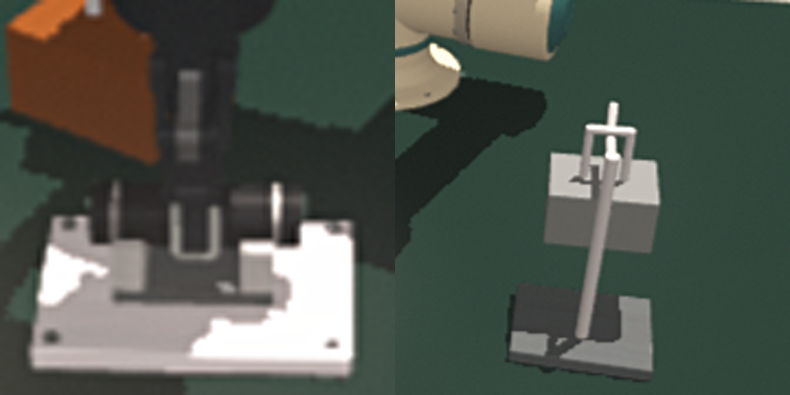

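The barrel lies level and centred in the V: its ends are at crop 90–300 and the plates at 113–275. The cover hangs on the hook with its crossbar at (586–635, 130). Force and speed are steady, so I'm handing in.

```bash
python3 -c "
from rig import manip
print(manip.sign_off()); s=manip.get_state(); print(s['clock'],s['position'],s['contact_force'])"
```

```text
the job is handed in; nothing more can be done
None
the job is handed in; nothing more can be done
```

The job is handed in at about 22 s. The dust cover hangs by its loop on the hook, and the long barrel is held pressed down in the V, about half of the stage's travel.

- **Cover:** I lifted it by the loop's uprights and let it go. The last scene picture showed it hanging upright, with nothing touching it.
- **Barrel:** it lies centred lengthwise in the V, judged from the images. The stage depth is inferred, since it can't be read directly. The tool went from -1.6 N with the barrel hanging free to +5.9 N pressed, about 7.5 N on the stage. That gives about 5 mm of travel and about 5 N on each flank. The drop in tool height after contact (about 4 mm, starting when the stage had already sunk slightly) agrees.
- **Steadiness:** the joints were still before hand-in. There was a small push of 1–2 N sideways along the V.
- **Disagreements:** the barrel measured 92 to 98 mm in the images instead of 100 mm, because its dark ends were hard to see. The camera views differed from each other by 2–6 mm. Neither showed up in the final placing.
- **Other things:** no move went near the bystanders. I did not measure their positions again at the end. Sign-off reported no verdict.

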